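# Run the green ring gauge down an altar pedestal's stud

## Robot

A 6-joint arm with a two-finger parallel gripper is mounted at the origin on the work surface. World frame = base frame: x ahead of the robot, y to its left, z up, the work surface at z = 0. Lengths are in m, angles in rad, forces in N, time in s.
With the tool pointing down it reaches from about 0.35 to 0.975 m from the base axis. Payload 7.1 kg.
Tool frame: the origin (TCP) lies midway between the tips of the shut fingers; the grasp point (between the pads) lies 19 mm behind it; z points along the fingers, x is the direction in which the jaws open and shut, and the axes are right-handed (so a half turn about z gives the same grasp; the last joint's range is limited). The gripper opens to 88 mm and grips with 3 to 60 N. Pads are 20 mm wide; open, the fingers measure 115 mm over their backs; the gripper's body (75 mm by 178 mm) begins 61 mm behind the grasp point.
Start: joints at [1.119, 0.423, 1.63, -0, 1.089, -0.019], TCP at [0.262, 0.567, 0.195] pointing down, gripper open.
Joint ranges: [-3, 3], [-0.9, 2.11], [0.09, 2.58], [-1.31, 4.45], [0.11, 2.69], [-2.54, 2.54]. Speed limits (rad/s): [2.39, 2.39, 3.01, 3.14, 3.14, 3.14].

## Interface

Orientations are given as a unit quaternion [w, x, y, z].
In Python, from station import move_pose, movel, movej, command_gripper, wait, inverse_kinematics, read_camera, camera_info, MotionError, job_done, get_time, get_joint_pos, get_qvel, get_effort, get_tcp_pos, get_ee_rot, get_ft_force, get_ft_torque, get_grip_width gives the robot as it stands. Calls block until the motion is done:
- move_pose(position, orientation): joint-space move of the TCP to a pose.
- movel(position, frame=None, v=0.15, until_force=None): straight line of the TCP; frame=None keeps the orientation; v is the mean speed in m/s. With until_force (N) it stops when the force on the tool has changed by that much, and returns True; else False.
- movej(angles): joint-space move.
- command_gripper(opening): opening from 0.0 (shut) to 1.0 (fully open); the grip force is fixed at half the most; returns when the fingers have stopped.
- wait(seconds).
- inverse_kinematics(position, orientation): joint angles nearest the present ones, or None.
- read_camera(name): name is "side" or "top"; returns the picture (480x640x3 uint8, red, green, blue); there is no depth.
- camera_info(name): a dict with "intrinsics" (3x3 intrinsics, pixels), "T" (4x4, takes a point from camera to world coordinates). Camera axes: x right, y up, looking along -z (the intrinsics and any distortion apply to the point x, -y, -z); pixel columns grow to the right and rows downward; lengths in m; the calibration is good to about 2 mm. A picture is of the moment at which its call begins. camera_info takes no time and is no camera call.
A pose or a line that the arm cannot do raises MotionError and nothing moves.
- job_done(): hands the job in, once; it reports no verdict.
Readings, each from a call of its own:
- get_time(): time.
- get_joint_pos(): joint angles.
- get_qvel(): joint speeds.
- get_effort(): joint torques, N m.
- get_tcp_pos(): TCP position.
- get_ee_rot(): TCP orientation.
- get_ft_force(): force on the tool from outside, world axes, zero at the start.
- get_ft_torque(): the same for the moment, N m.
- get_grip_width(): opening from 0.0 (shut) to 1.0 (fully open).
Only numpy, scipy, OpenCV 4.12 (cv2) and the standard library are available. Lean on these libraries where they do the work, as an engineer would, in place of code of your own. Each camera call takes 0.05 s, during which the arm holds its last target.

## Task

Check the new stud on the altar pedestal with the green-banded thread ring gauge, which has already been started on it: take its green crank handle and screw the gauge on clockwise, one turn and a bit more, until it sits on the steel shoulder and the resistance rises, with its arm over the white index line for the second time. Stop there, let go, and leave the red-banded gauge on the other pedestal as it is.

Things in the scene. Friction and masses are not known exactly. Their poses are not given: they have to be found in the camera images.
- green_gauge (a joint): Turn of the green-banded gauge q, rad, growing clockwise seen from above; starts at 0.3 to 2.6. Turns freely (1 to 2 N at the handle), sinking 3 mm a turn. At q = 9.42 it comes up hard against the shoulder and turns no further: the force at the handle shoots up. Its crank arm points (9.42 - q) rad anticlockwise of point green_stud's x axis: it crosses the white line once, seats over it the second time.
- green_stud (a point): On the axis of the upright stud (24 mm thick), on top of the steel shoulder it rises from, 85 mm above the table; the stud ends 28 mm above this. x points to the white index line, painted on the pedestal's top 29 to 69 mm from the axis. Pedestal: fixed square stepped block, red, cream and gold, 150 mm wide, 76 mm high. Gauge: steel ring 60 mm across, 20 mm high, green band, one crank arm.
- green_handle (a point): Crank handle of the green-banded gauge, held from above: upright green round sleeve, 18 mm across, 60 mm tall, 50 mm from the stud's axis; spins freely on its pin, so the hand need not turn. Point on its axis, 28 mm below its top (its pin ends 4 mm higher), 135 mm above the table when seated, up to 4.4 mm more at the start. Arm and ring lie 30 mm below it, the stud's tip 20 mm. Ignore its yaw.
- red_handle (a point): The same point on the handle of the other gauge, which is alike but has a red band and a red handle and stands on a like pedestal of its own. To be left alone.
There are look-alikes about, which are no part of the job. What is shaped like the part that bears green_gauge but turquoise is not meant.

How it is judged:
By the outcome, as a careful person would: the job done as asked, in the order asked, and still so for the second after the job is handed in, with the robot touching nothing.
It also fails if it takes over 54 s, if anything falls off the work surface, if the arm or the gripper's body presses on something with over 40 N, if the wrist force passes 120 N, or if a joint passes its speed limit or range.

## Working session

There is one attempt and no reset: what is moved stays moved. The work goes in short steps, each a Python script; the robot and the scene stay as the last script left them, time stands still between calls to the robot, and variables do not carry over. Pictures are saved under pics/ and viewed, and the job is handed in when it is done.

```bash
mkdir -p pics; ls; python3 - <<'E'
from station import *
import cv2
for n in ("side","top"):
    im=read_camera(n); cv2.imwrite(f"pics/{n}0.png",im[:,:,::-1]); print(n,camera_info(n))
print(get_time(),get_tcp_pos(),get_ee_rot(),get_grip_width())
E
```

```text
pics
side {'intrinsics': array([[494.28723409,   0.        , 310.74407625],
       [  0.        , 494.28723409, 240.81101175],
       [  0.        ,   0.        ,   1.        ]]), 'T': array([[ 0.85478828,  0.29949368, -0.42384023,  0.01909809],
       [-0.51882347,  0.47328379, -0.71191619, -0.77030098],
       [-0.01261769,  0.82843587,  0.55994179,  0.67900273],
       [ 0.        ,  0.        ,  0.        ,  1.        ]])}
top {'intrinsics': array([[527.93263645,   0.        , 317.22580644],
       [  0.        , 527.93263645, 241.41693828],
       [  0.        ,   0.        ,   1.        ]]), 'T': array([[ 9.46591149e-03,  9.97885399e-01, -6.43049543e-02,
         3.47936332e-01],
       [-9.99955176e-01,  9.43291326e-03, -8.16745390e-04,
        -6.27505575e-02],
       [-2.08435243e-04,  6.43098031e-02,  9.97929960e-01,
         1.11700481e+00],
       [ 0.00000000e+00,  0.00000000e+00,  0.00000000e+00,
         1.00000000e+00]])}
0.1 [0.26186567 0.56690675 0.19478851] [ 3.61869835e-04  8.42434723e-01  5.38797987e-01 -5.79267162e-04] 0.9998299322687879
```

View pics/side0.png

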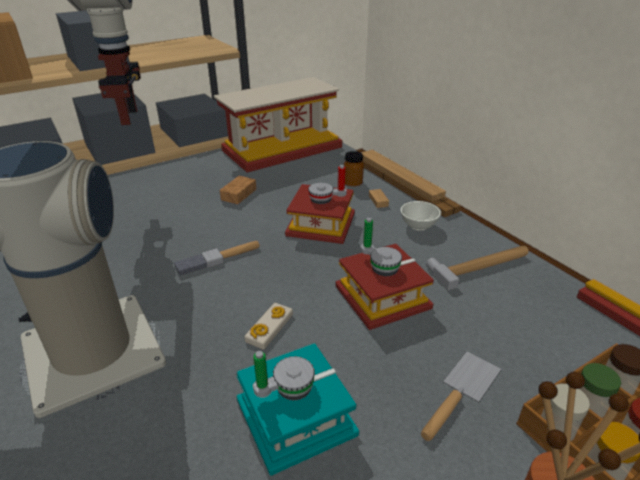

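View pics/top0.png

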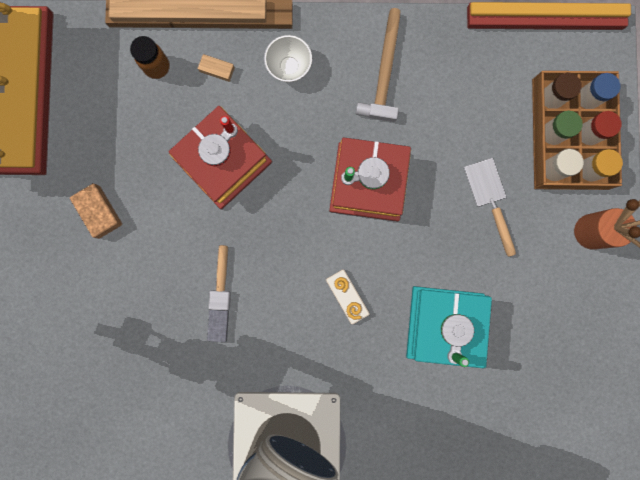

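Candidates in the top view are the green-handled gauge on the red/cream/gold pedestal (373,172), the green-handled one on the turquoise pedestal (457,330), and the red-handled one (214,149). The first fits: it has the green band and the red/cream/gold pedestal, while the turquoise one is excluded. I'll confirm with enlarged crops.

```bash
python3 - <<'E'
import cv2,numpy as np
a=cv2.imread("pics/top0.png")[130:230,320:420]; b=cv2.imread("pics/side0.png")[210:330,330:450]
a=cv2.resize(a,(600,600),interpolation=cv2.INTER_CUBIC); b=cv2.resize(b,(600,600),interpolation=cv2.INTER_CUBIC)
cv2.imwrite("pics/c1.png",a);cv2.imwrite("pics/c2.png",b)
E
```

```text
(no output)
```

View pics/c1.png

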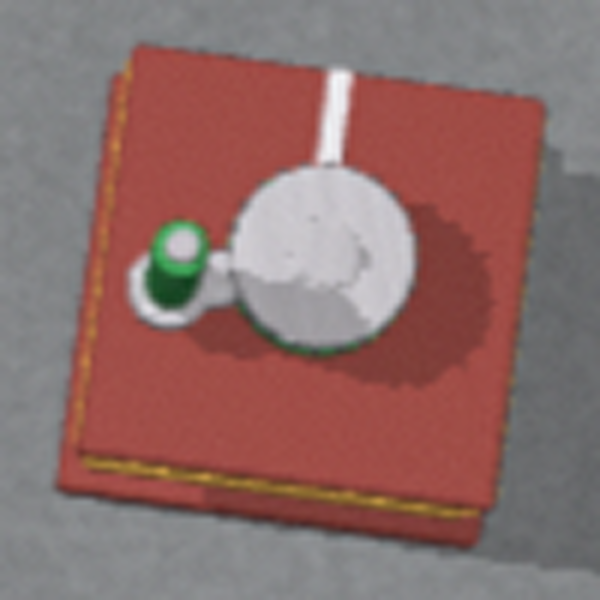

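View pics/c2.png

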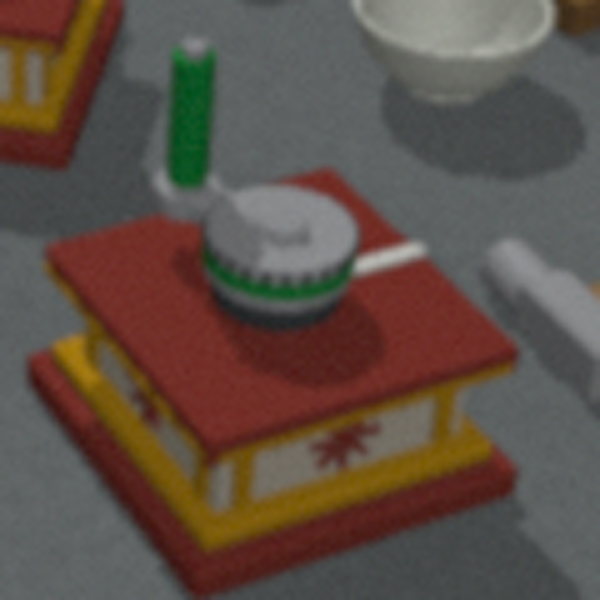

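Confirmed: the target has the green band, green handle and red/cream/gold pedestal, with the white line running from (340,70) to (329,163) in the top crop. The handle is to the left at (184,243).

```bash
cat > h.py <<'E'
from station import *
import numpy as np, cv2
from scipy.optimize import least_squares
def ray(n,u,v):
    c=camera_info(n);K=c["intrinsics"];T=c["T"]
    d=np.array([(u-K[0,2])/K[0,0],-(v-K[1,2])/K[1,1],-1.]);return T[:3,3],T[:3,:3]@d
def onz(n,u,v,z):
    o,d=ray(n,u,v);return o+d*(z-o[2])/d[2]
def crop(x,y,x0,y0,s): return (x+.5)/s-.5+x0,(y+.5)/s-.5+y0
def tri(p,q):
    o1,d1=ray(*p);o2,d2=ray(*q)
    A=np.stack([d1,-d2],1);t=np.linalg.lstsq(A,o2-o1,rcond=None)[0]
    a=o1+t[0]*d1;b=o2+t[1]*d2;return (a+b)/2,np.linalg.norm(a-b)
E
python3 - <<'E'
from h import *
np.set_printoptions(precision=4,suppress=True)
T=lambda x,y:("top",*crop(x,y,320,130,6)); S=lambda x,y:("side",*crop(x,y,330,210,5))
cor=[T(137,45),T(545,100),T(493,510),T(82,455)]
P=[onz(*c,.076) for c in cor];print("corners",P,[np.linalg.norm(P[i]-P[i-1]) for i in range(4)],"ctr",np.mean(P,0))
print("ringtop",onz(*T(324,256),.107), "r",np.linalg.norm(onz(*T(416,256),.107)-onz(*T(232,256),.107)))
a,b=onz(*T(340,70),.076),onz(*T(329,163),.076);print("line",a,b,np.arctan2(*(a-b)[1::-1]))
print("hand pin top",onz(*T(184,243),.169)); print("tri handle",tri(T(184,243),S(196,44)))
print("side: ringtop",onz(*S(282,230),.107),"line end",onz(*S(424,248),.076))
sc=[S(330,170),S(517,352),S(212,448),S(48,250)]
Q=[onz(*c,.076) for c in sc];print(Q,np.mean(Q,0))
E
```

```text
corners [array([ 0.6247, -0.1103,  0.076 ]), array([ 0.6074, -0.2464,  0.076 ]), array([ 0.4699, -0.2289,  0.076 ]), array([ 0.4869, -0.093 ,  0.076 ])] [np.float64(0.13890414046186034), np.float64(0.13714788625787003), np.float64(0.13860983061671353), np.float64(0.13698271701718676)] ctr [ 0.5472 -0.1697  0.076 ]
ringtop [ 0.548  -0.1696  0.107 ] r 0.059289015735591366
line [ 0.6169 -0.1781  0.076 ] [ 0.5855 -0.1745  0.076 ] -0.11368694375825278
hand pin top [ 0.5393 -0.1207  0.169 ]
tri handle (array([ 0.5387, -0.1205,  0.1728]), np.float64(0.00021742108417595525))
side: ringtop [ 0.5505 -0.167   0.107 ] line end [ 0.6206 -0.1753  0.076 ]
[array([ 0.6243, -0.1105,  0.076 ]), array([ 0.6056, -0.2466,  0.076 ]), array([ 0.4712, -0.2292,  0.076 ]), array([ 0.4892, -0.0941,  0.076 ])] [ 0.5476 -0.1701  0.076 ]
```

```bash
cat >> h.py <<'E'
C=np.array([.5475,-.1698]); YL=-.124; R=.050
ph=(YL+np.pi/2)/2; Q=np.array([0,np.cos(ph),np.sin(ph),0])
DZ=.004-.019
def pos(q,C=C,R=R,dz=0):
    a=YL+9.42-q
    return np.array([C[0]+R*np.cos(a),C[1]+R*np.sin(a),.135+(9.42-q)/(2*np.pi)*.003+DZ+dz])
E
python3 - <<'E'
from h import *
np.set_printoptions(precision=4,suppress=True)
p=pos(1.27);p[:2]=.539,-.1207
print(p)
up=get_tcp_pos();up[2]=.27;movel(up,v=.25)
print(inverse_kinematics(p,Q))
move_pose(p+[0,0,.10],Q)
print(get_time(),get_joint_pos(),get_tcp_pos())
command_gripper(.5)
print(get_time(),get_ft_force())
for n in("top","side"): cv2.imwrite(f"pics/{n}1.png",read_camera(n)[:,:,::-1])
E
```

```text
[ 0.539  -0.1207  0.1239]
[-0.2418  0.4136  1.8438 -0.      0.8843 -1.6886]
3.175 [-0.2408  0.2837  1.766   0.0001  1.0918 -1.6884] [ 0.5392 -0.1201  0.2239]
4.0 [ 0.3661  0.9109 -0.2329]
```

View pics/side1.png

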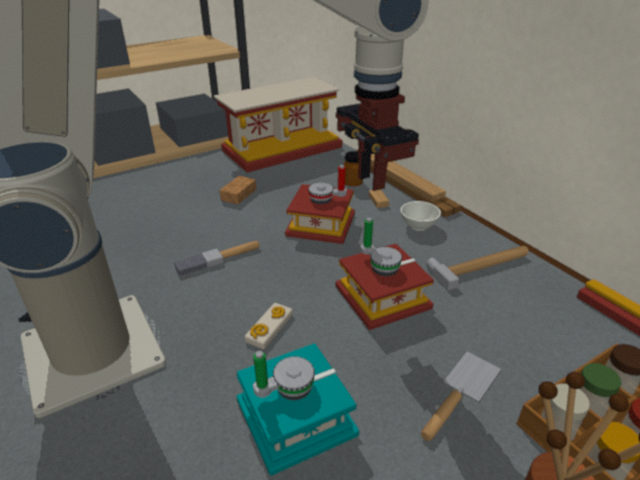

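The open fingers (about (364,172) and (379,190)) straddle the line above the handle top (368,219). I'll descend with a force guard and grip.

```bash
python3 - <<'E'
from h import *
np.set_printoptions(precision=4,suppress=True)
p=pos(1.27);p[:2]=.539,-.1207
print(movel(p,v=.08,until_force=8),get_tcp_pos(),get_ft_force())
command_gripper(0.0)
print(get_time(),get_grip_width()*88,get_tcp_pos(),get_ft_force())
for n in("top","side"): cv2.imwrite(f"pics/{n}2.png",cv2.resize(read_camera(n)[130:330,300:500,::-1],(600,600),interpolation=cv2.INTER_CUBIC))
E
```

```text
False [ 0.5394 -0.1208  0.1244] [-0.3091  0.0289 -0.5413]
6.0417 17.530914409123856 [ 0.5389 -0.1196  0.1242] [-0.8742  4.9419  4.0047]
```

View pics/side2.png

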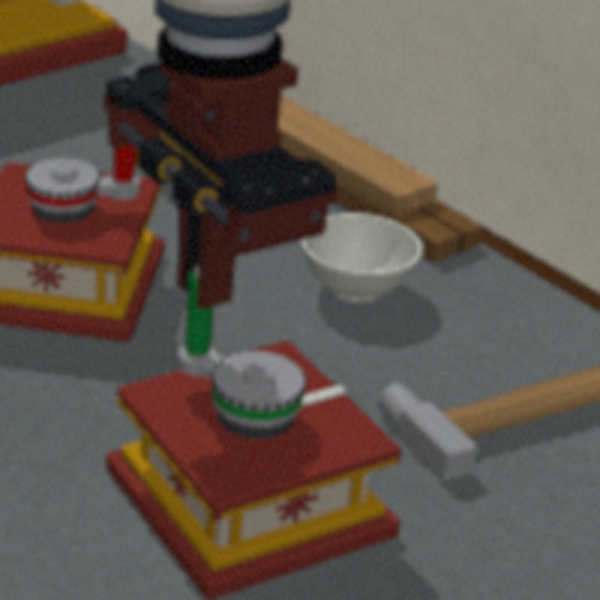

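Handle gripped (17.5 mm; 18 mm expected). I'll turn in short chords, logging the radial and tangential force and the real TCP.

```bash
cat >> h.py <<'E'
def arc(q0,q1,n,C,R,v=.06,ftmax=15,log=None):
    for q in np.linspace(q0,q1,n+1)[1:]:
        movel(pos(q,C,R),v=v)
        f=get_ft_force();t=get_tcp_pos();a=YL+9.42-q
        er=np.array([np.cos(a),np.sin(a)]);et=np.array([er[1],-er[0]]) # clockwise
        qa=9.42+YL-np.arctan2(*(t[:2]-C)[::-1]); qa+=2*np.pi*round((q-qa)/2/np.pi)
        print("q%.2f qa%.3f t%.2f Fr%.1f Ft%.1f Fz%.1f r%.4f z%.4f"%(q,qa,get_time(),f[:2]@er,f[:2]@et,f[2],np.linalg.norm(t[:2]-C),t[2]))
        if log is not None: log.append([*t,*f,q])
        if abs(f[:2]@et)>ftmax or np.linalg.norm(f)>30: print("STOP");return q
    return q
def fit(L):
    L=np.array(L);s=least_squares(lambda p:np.hypot(L[:,0]-p[0],L[:,1]-p[1])-.05,[*C]);return s.x,np.abs(s.fun).max()
E
python3 - <<'E'
from h import *
L=[]
arc(1.27,2.47,6,C,R,log=L); print(fit(L)); np.save("L.npy",L)
E
```

```text
q1.47 qa1.476 t6.46 Fr9.7 Ft0.4 Fz4.0 r0.0519 z0.1241
q1.67 qa1.680 t6.78 Fr12.1 Ft0.2 Fz2.8 r0.0527 z0.1241
q1.87 qa1.885 t7.09 Fr15.1 Ft-0.2 Fz-0.5 r0.0535 z0.1241
q2.07 qa2.091 t7.41 Fr16.8 Ft0.3 Fz-2.7 r0.0542 z0.1241
q2.27 qa2.294 t7.72 Fr17.3 Ft0.7 Fz-5.3 r0.0546 z0.1241
q2.47 qa2.496 t8.04 Fr16.7 Ft0.9 Fz-6.1 r0.0549 z0.1241
(array([ 0.5520068 , -0.16791669]), np.float64(3.784616840091931e-05))
```

```bash
python3 - <<'E'
from h import *
L=[list(x) for x in np.load("L.npy")]
Cn,_=fit(L)
q=lambda t:(9.42+YL-np.arctan2(t[1]-Cn[1],t[0]-Cn[0]))%(2*np.pi)
print([round(q(x),3) for x in L])
q0=q(get_tcp_pos()); print(q0, get_grip_width()*88)
for e in (3.4,4.4,5.4):
    r=arc(q0,e,6,Cn,R,log=L); q0=e; Cn,m=fit(L); print(Cn,m)
    if r!=e: break
np.save("L.npy",L)
E
```

```text
[np.float64(1.388), np.float64(1.601), np.float64(1.82), np.float64(2.042), np.float64(2.263), np.float64(2.484)]
2.4840718701842377 17.32375679474754
q2.64 qa2.647 t8.36 Fr3.3 Ft1.1 Fz0.5 r0.0509 z0.1236
q2.79 qa2.801 t8.63 Fr5.4 Ft1.4 Fz-0.2 r0.0507 z0.1235
q2.94 qa2.952 t8.91 Fr5.1 Ft0.9 Fz0.3 r0.0506 z0.1234
q3.09 qa3.104 t9.18 Fr5.7 Ft1.7 Fz-0.3 r0.0505 z0.1233
q3.25 qa3.255 t9.46 Fr4.6 Ft1.9 Fz1.5 r0.0504 z0.1233
q3.40 qa3.406 t9.73 Fr5.1 Ft1.5 Fz2.1 r0.0503 z0.1232
[ 0.55249503 -0.16804957] 0.00047866707021646665
q3.57 qa3.574 t10.02 Fr2.8 Ft1.4 Fz4.6 r0.0498 z0.1230
q3.73 qa3.749 t10.31 Fr3.2 Ft2.2 Fz4.4 r0.0498 z0.1229
q3.90 qa3.928 t10.60 Fr0.6 Ft1.6 Fz5.6 r0.0497 z0.1227
q4.07 qa4.102 t10.89 Fr-0.2 Ft1.3 Fz6.9 r0.0496 z0.1226
q4.23 qa4.272 t11.18 Fr-0.3 Ft1.0 Fz7.9 r0.0495 z0.1225
q4.40 qa4.441 t11.47 Fr-1.8 Ft0.6 Fz8.0 r0.0495 z0.1224
[ 0.5524066  -0.16784926] 0.0004886935570920514
q4.57 qa4.609 t11.77 Fr-1.8 Ft0.4 Fz8.6 r0.0497 z0.1223
q4.73 qa4.776 t12.06 Fr-4.0 Ft0.4 Fz7.8 r0.0497 z0.1222
q4.90 qa4.940 t12.35 Fr-4.2 Ft0.9 Fz7.4 r0.0497 z0.1221
q5.07 qa5.102 t12.64 Fr-5.5 Ft0.9 Fz6.2 r0.0497 z0.1221
q5.23 qa5.263 t12.93 Fr-6.7 Ft1.3 Fz5.8 r0.0498 z0.1220
q5.40 qa5.423 t13.22 Fr-8.1 Ft0.9 Fz5.1 r0.0498 z0.1220
[ 0.55245307 -0.16774084] 0.0004627852489153539
```

```bash
python3 - <<'E'
from h import *
L=[list(x) for x in np.load("L.npy")]
q0=5.4;Cn,m=fit(L[6:])
print(Cn)
for e in (6.4,7.4,8.4):
    r=arc(q0,e,6,Cn,R,log=L); q0=e; Cn,m=fit(L[6:]); print(Cn,m,get_grip_width()*88)
    if r!=e: break
np.save("L.npy",L)
for n in("top","side"): cv2.imwrite(f"pics/{n}3.png",cv2.resize(read_camera(n)[130:330,300:500,::-1],(600,600),interpolation=cv2.INTER_CUBIC))
E
```

```text
[ 0.55258541 -0.1675628 ]
q5.57 qa5.583 t13.52 Fr-6.2 Ft1.1 Fz4.2 r0.0500 z0.1219
q5.73 qa5.746 t13.81 Fr-5.8 Ft0.2 Fz4.9 r0.0500 z0.1218
q5.90 qa5.911 t14.10 Fr-4.9 Ft0.9 Fz2.8 r0.0500 z0.1218
q6.07 qa6.077 t14.39 Fr-5.7 Ft2.1 Fz3.0 r0.0501 z0.1217
q6.23 qa6.244 t14.68 Fr-4.9 Ft0.3 Fz2.7 r0.0501 z0.1216
q6.40 qa6.413 t14.97 Fr-5.5 Ft0.8 Fz3.5 r0.0501 z0.1215
[ 0.55256428 -0.16756109] 0.00023841321921221764 17.18438021505846
q6.57 qa6.577 t15.27 Fr-3.3 Ft1.2 Fz4.9 r0.0502 z0.1214
q6.73 qa6.737 t15.56 Fr-3.8 Ft0.4 Fz5.9 r0.0502 z0.1213
q6.90 qa6.901 t15.85 Fr-2.3 Ft-0.1 Fz5.6 r0.0502 z0.1212
q7.07 qa7.064 t16.14 Fr-2.9 Ft0.8 Fz7.5 r0.0503 z0.1212
q7.23 qa7.228 t16.43 Fr-2.2 Ft1.8 Fz7.9 r0.0503 z0.1211
q7.40 qa7.392 t16.73 Fr-1.2 Ft2.1 Fz7.6 r0.0504 z0.1210
[ 0.55252424 -0.16748211] 0.00026665452334789785 17.533794512045176
q7.57 qa7.555 t17.02 Fr-0.8 Ft0.6 Fz8.4 r0.0503 z0.1209
q7.73 qa7.721 t17.31 Fr-0.1 Ft1.4 Fz9.0 r0.0503 z0.1209
q7.90 qa7.887 t17.60 Fr1.2 Ft1.2 Fz8.4 r0.0503 z0.1208
q8.07 qa8.054 t17.89 Fr2.4 Ft1.7 Fz7.5 r0.0503 z0.1207
q8.23 qa8.222 t18.18 Fr2.6 Ft0.2 Fz7.8 r0.0503 z0.1207
q8.40 qa8.391 t18.48 Fr2.7 Ft1.7 Fz7.7 r0.0503 z0.1206
[ 0.55255398 -0.1673885 ] 0.00021839632426599864 17.43208821793141
```

View pics/side3.png

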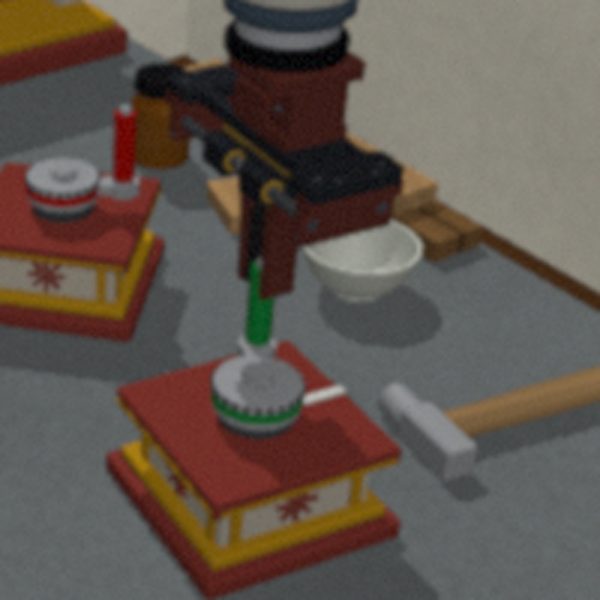

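View pics/top3.png

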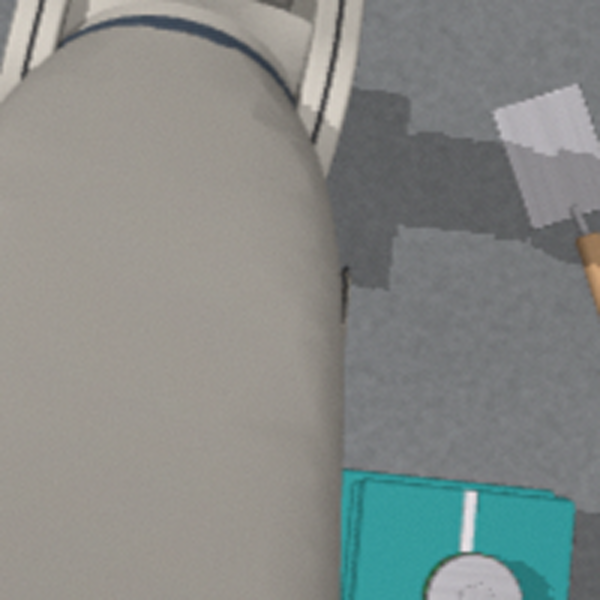

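The side view shows the handle at about (260,310), one line crossing done and about 1 rad left. The top view is blocked by the arm. Now the fine approach to the stop.

```bash
python3 - <<'E'
from h import *
L=[list(x) for x in np.load("L.npy")]
Cn,m=fit(L[6:]);np.save("Cn.npy",Cn)
r=arc(8.4,9.1,5,Cn,R,log=L,ftmax=8)
if r==9.1: r=arc(9.1,9.7,15,Cn,R,v=.02,ftmax=10,log=L)
print(r,get_grip_width()*88)
E
```

```text
q8.54 qa8.531 t18.84 Fr3.1 Ft0.7 Fz7.7 r0.0502 z0.1205
q8.68 qa8.674 t19.11 Fr3.4 Ft1.6 Fz5.5 r0.0503 z0.1205
q8.82 qa8.817 t19.38 Fr4.4 Ft1.4 Fz6.6 r0.0503 z0.1205
q8.96 qa8.958 t19.64 Fr4.4 Ft0.3 Fz6.0 r0.0502 z0.1204
q9.10 qa9.100 t19.91 Fr3.9 Ft1.5 Fz5.5 r0.0502 z0.1203
q9.14 qa9.134 t20.16 Fr3.7 Ft0.2 Fz5.7 r0.0502 z0.1203
q9.18 qa9.173 t20.41 Fr5.0 Ft0.3 Fz5.3 r0.0502 z0.1203
q9.22 qa9.213 t20.66 Fr4.4 Ft-0.6 Fz4.4 r0.0502 z0.1203
q9.26 qa9.254 t20.91 Fr4.0 Ft-0.0 Fz4.7 r0.0502 z0.1203
q9.30 qa9.294 t21.16 Fr4.8 Ft-0.9 Fz5.9 r0.0502 z0.1202
q9.34 qa9.335 t21.41 Fr4.7 Ft-0.1 Fz4.5 r0.0502 z0.1202
q9.38 qa9.376 t21.66 Fr3.7 Ft-0.3 Fz6.0 r0.0502 z0.1202
q9.42 qa9.417 t21.91 Fr4.1 Ft-0.3 Fz5.7 r0.0502 z0.1202
q9.46 qa9.431 t22.16 Fr4.3 Ft-5.6 Fz6.2 r0.0501 z0.1202
q9.50 qa9.439 t22.41 Fr3.9 Ft-11.9 Fz6.6 r0.0501 z0.1202
STOP
9.5 17.218633035891582
```

A clear stop: Ft went from 0 to −12 N at about q = 9.43, where the shoulder should be. I'll relieve the push, open and retract.

```bash
python3 - <<'E'
from h import *
np.set_printoptions(precision=3,suppress=True)
Cn=np.load("Cn.npy")
cv2.imwrite("pics/side4.png",cv2.resize(read_camera("side")[180:330,320:470,::-1],(600,600),interpolation=cv2.INTER_CUBIC))
arc(9.5,9.445,1,Cn,R,v=.02)
command_gripper(.5); print(get_time(),get_ft_force(),get_grip_width()*88)
t=get_tcp_pos(); movel(t+[0,0,.11],v=.08,until_force=8)
print(get_time(),get_ft_force(),get_tcp_pos())
move_pose([.40,.25,.35],Q)
print(get_time())
cv2.imwrite("pics/side5.png",cv2.resize(read_camera("side")[180:330,320:470,::-1],(600,600),interpolation=cv2.INTER_CUBIC))
im=read_camera("top");cv2.imwrite("pics/top5f.png",im[:,:,::-1])
cv2.imwrite("pics/top5.png",cv2.resize(im[130:230,320:420,::-1],(600,600),interpolation=cv2.INTER_CUBIC))
E
```

```text
q9.45 qa9.426 t22.74 Fr4.2 Ft-3.8 Fz6.2 r0.0501 z0.1202
23.3583 [-0.497  0.013 -0.534] 44.001353258476456
24.8833 [-1.037 -0.072  0.345] [ 0.601 -0.175  0.229]
26.65
```

View pics/top5.png

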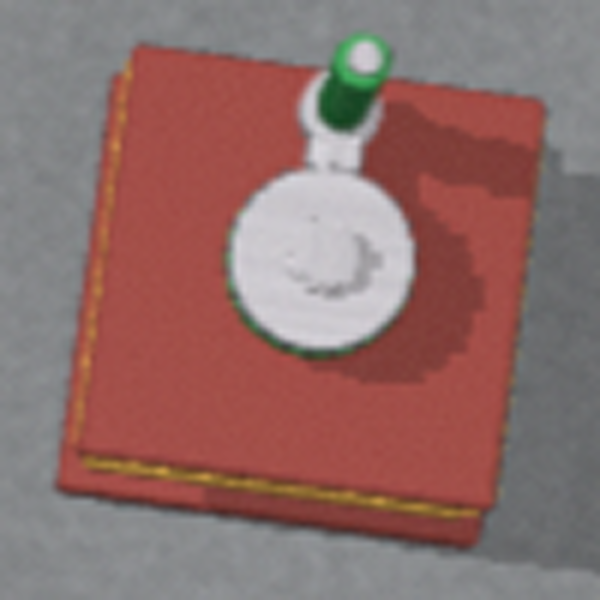

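View pics/side5.png

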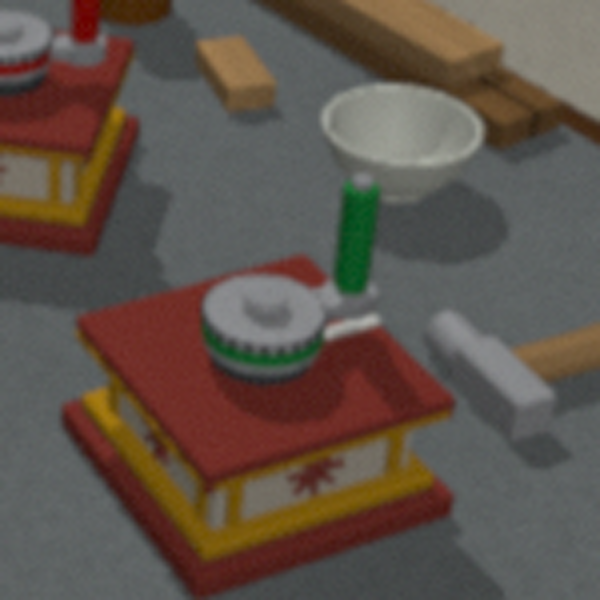

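View pics/top5f.png

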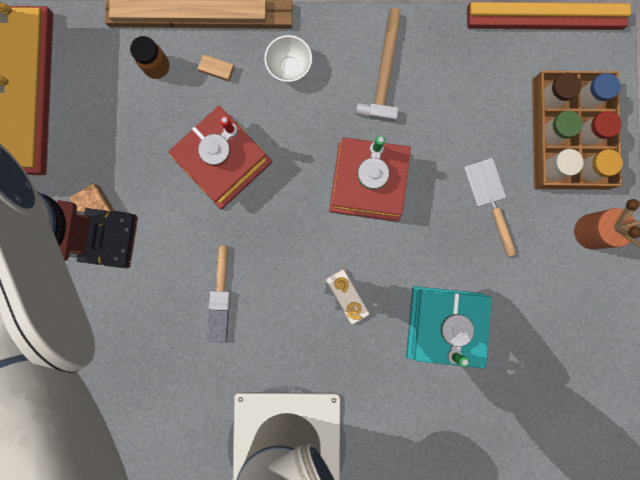

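The crank arm now covers the white line: handle pin at (365,57) and ring at (321,258) in the top crop. The red gauge is where it was, at (214,149). One last angle check, then I'll hand in.

```bash
python3 - <<'E'
from h import *
h=onz("top",*crop(365,57,320,130,6),.167)
d=h[:2]-C;print(np.hypot(*d),np.arctan2(d[1],d[0])-YL)
d=onz("top",*crop(340,110,320,130,6),.105)[:2]-C;print(np.hypot(*d),np.arctan2(d[1],d[0])-YL)
print(tri(("top",*crop(365,57,320,130,6)),("side",*crop(363,180,320,180,4))))
print(get_ft_force(),get_time()); job_done()
E
```

```text
0.05031497570236566 0.008859186457393933
0.049038403880543695 0.0202309773026335
(array([ 0.59742365, -0.17558882,  0.16785776]), np.float64(0.00038511585366936133))
[-0.56287057 -0.93481095  0.80571067] 26.75
the job is handed in; nothing more can be done
```

The green-banded gauge is screwed down onto its shoulder, with the crank arm over the white index line for the second time. I handed the job in at 26.75 s, against the 54 s limit.

- **Turn:** I gripped the green handle and turned it clockwise from q ≈ 1.3 rad, about 1.3 turns. The tangential force stayed within about 2 N until q ≈ 9.43, then rose to 12 N, so I stopped, eased off and let go.
- **Final position:** The pictures put the arm within 0.01–0.02 rad of the white line. The top of the handle's pin is at 168 mm, down from 173 mm at the start and close to the expected 167 mm.
- **Everything else:** The red-banded gauge and the turquoise look-alike stand as they did. After letting go, the force reading was about 1 N, and the robot is clear of everything.
- **What disagreed:** The circle the hand traced was centred about 5 mm from the point I found in the pictures. This caused sideways forces of up to about 17 N on the handle early on. I re-centred on the traced circle, and they stayed below about 8 N after that.

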